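# Clamp the loaded mounting rail for wiring

## Robot

A 7-joint arm with a two-finger parallel gripper is mounted at the origin on the work surface. World frame = base frame: x ahead of the robot, y to its left, z up, the work surface at z = 0. Lengths are in mm, angles in rad, forces in N, time in s.
With the tool pointing down it reaches from about 400 to 925 mm from the base axis. Payload 5.6 kg.
Tool frame: the origin (TCP) lies at the very end of the fingers, on their centre line; the grasp point (between the pads) lies 19 mm behind it; z points along the fingers, y is the line along which they close (so a half turn about z gives the same grasp; the last joint's range is limited). The gripper opens to 85 mm and grips with 20 to 120 N. Pads are 22 mm wide; open, the fingers measure 114 mm over their backs; the gripper's body (76 mm by 85 mm) begins 54 mm behind the grasp point. The pads swing forward as they close: fully open they stand 13 mm farther back than shut.
Start: joints at [1.222, 0.468, -0.012, 1.603, 0.006, 1.071, -0.056], TCP at [195.645, -619.864, 231.29] pointing down, gripper open.
Joint ranges: [-2.53, 2.53], [-0.31, 2.02], [-1.57, 1.55], [0.28, 2.44], [-1.29, 4.43], [0.15, 1.84], [-2.92, 2.92]. Speed limits (rad/s): [2.57, 2.57, 3.14, 3.14, 3.14, 3.14, 3.14].

## Interface

Orientations are given as a 3x3 rotation matrix whose columns are the frame's x, y, z axes.
In Python, from workcell import * gives the robot as it stands.
- The arm moves only by the tool jog_arm, never from a script. Its argument "targets" is a list that holds one entry, the list of rows, each a list of 7 numbers: the shift along the tool's x, y, z in cm, then the turn, a rotation vector about the tool's x, y, z in degrees, then the opening, from -1 (shut) to 1 (fully open), so that 0 is half open. In form: [[[x, y, z, rx, ry, rz, fingers], ...]]. A call has 1 to 10 rows; each row shifts and turns the commanded pose from where the row before left it, along the tool's axes as they then stand; what a row does not reach is not made up. A row lasts 1/12 s, in which the tool goes at most 41.7 mm and 7.16 degrees, less where a joint would pass 70% of its speed; a pose out of reach is approached as far as the arm can. A call with a gripper value outside its range is refused whole. The fingers move at their own pace and stop on an object; the grip force is fixed at half the most. Time passes only in rows, so rows that do not move let the fingers close. It gives the time, the measured TCP pose, the force, the opening and the grip force at its end, in the units of the state.
- state(): the state, without advancing time (a new reading comes with each control period).
- snapshot(name): name is "scene" or "top" or "wrist"; returns a dict with "frame" (400x640x3 uint8, red, green, blue), "fx", "fy", "cx", "cy" (pixels), "extrinsics" (4x4, takes a point from world to camera coordinates). Camera axes: x right, y down, z forward; pixel columns grow to the right and rows downward; lengths in mm; the calibration is good to about 2 mm. A picture is of the moment at which its call begins. There is no depth.
- close_job(): hands the job in; it is judged then, once.
The state is a dict: "clock": time; "joint_positions": joint angles; "qvel": joint speeds; "tau": joint torques, N m; "tcp_pos": TCP position; "ee_rot": TCP orientation; "ft_force": force on the tool from outside, world axes, zero at the start; "wrist_torque": the same for the moment, N m; "grip_width": finger opening in mm; "gripper_force": force on a finger pad.
Only numpy, scipy, OpenCV 4.12 (cv2) and the standard library are available. Lean on these libraries where they do the work, as an engineer would, in place of code of your own. Each camera call takes 0.05 s, during which the arm holds its last target. There are 200 camera calls.

## Task

Clamp the loaded mounting rail in the wiring fixture. With the outside of a finger, push the steel clamp strap round until it is fully home across the bare end of the rail, then push its cam lever all the way down so that the foot grips the rail. Push only, without excessive force: pick nothing up, and leave the rail and the other things on the bench where they are.

Things in the scene. Friction and masses are not known exactly. Their poses are not given: they have to be found in the camera images.
- fixture: aluminium clamping fixture fixed to the bench: base plate 12 mm high, reaching x -120 to +70, y -135 to +135 mm from the origin, which lies under the plate below the middle of the rail; z up. The rail lies on the plate along the fixture's y. The swing clamp's upright pivot post (16 mm radius) stands at x = -75, y = +85 mm
- clamp_strap (a joint): turn of the steel clamp strap about its upright pivot, rad: 0 = swung fully aside, pointing along the fixture's +y, off the rail's end; grows clockwise seen from above; 1.571 = home at its stop, pointing along the fixture's +x, across the bare end of the rail. Friction holds it where it is left (0.12 N m, about 2 N at a finger)
- strap_pivot (a point): point on the strap's pivot axis at its top face, 57 mm above the bench
- strap_end (a point): middle of the strap's free end, at its top face. The strap is a bar 24 mm wide and 12 mm thick (45 to 57 mm above the bench), from 30 mm behind the pivot axis to this end 105 mm beyond it; below it is free space, apart from the foot, down to the rail (top at 20 mm) and the base plate (12 mm)
- cam_lever (a joint): turn of the cam lever, rad: 0 = raised 60 degrees above level, 1.047 = fully down, level, at its stop. The lever is carried by the strap, turns with it, and points away from the strap's free end, to the other side of the pivot. Friction holds it where it is left (0.22 N m, so 3 to 6 N pushes it down). Lowering it drives the clamp foot down
- lever_hinge (a point): middle of the cam lever's level hinge axis, between two ears on the strap 15 mm behind the pivot axis, 70 mm above the bench
- lever_tip (a point): middle of the cam lever's end, on its centre line, 95 mm from the hinge; the last 42 mm of the lever is a black grip 26 mm wide and 12 mm thick (its faces lie 6 mm off the centre line)
- clamp_foot: rubber-soled screw foot, 22 mm across, under the strap 75 mm from the pivot axis; its origin lies on its axis; its stem passes through the strap and stands 12 mm above it. Raised, its sole is 25 mm above the bench; the cam lever drives it down on to the rail, 5 mm below, which it meets in the last 0.1 rad of the lever's travel; the lever then stays down by friction
- rail_assembly: the work: loose steel mounting rail 230 x 35 x 8 mm on the base plate between four low pins, with four white circuit breakers (74 mm across the rail, tops about 80 mm above the bench) and a row of grey terminals; its last 90 mm, at the fixture's +y end, is bare: there the foot clamps. Origin at the centre of the rail's underside; y along the rail to the bare end; 0.5 kg
- parts_tray: fixed grey divided parts tray, 130 x 150 x 35 mm, beside the fixture (either side of it); origin at the centre of its underside; not part of the job
- spare_breaker: loose spare circuit breaker, white box 74 x 17 x 61 mm, standing on the base plate in front of the rail; origin at the centre of its underside; not part of the job
- crimper: loose crimping tool lying on the bench in front of the base plate, about 130 mm long, 60 mm wide, 18 mm high; origin on its underside near its middle; not part of the job
- screwdriver: loose screwdriver about 160 mm long lying on the bench on the robot's side of the parts tray; origin on its underside; not part of the job
- ferrule_jar: loose closed jar, 52 mm across, 70 mm high, beyond the parts tray; origin at the centre of its underside; not part of the job
- tape_roll: loose roll of tape lying flat, 64 mm across, 19 mm high, on the robot's side of the parts tray; origin at the centre of its underside; not part of the job
Things that resemble listed ones, but are neither listed nor needed, are in the scene too. What is shaped like the rail_assembly but pink or red is not meant.

How it is judged:
By the outcome, as a careful person would: the job done as asked, in the order asked, and still so for the second after the job is handed in, with the robot touching nothing.
It also fails if it takes over 45 s, if anything falls off the work surface, if the arm or the gripper's body presses on something with over 40 N, if the wrist force passes 120 N, or if a joint passes its speed limit or range.

## Working session

There is one attempt and no reset: what is moved stays moved. The work goes in short steps, Python scripts to look and compute and a tool call to move; the robot and the scene stay as the last step left them, time stands still between calls to the robot, and variables do not carry over. Pictures are saved under pics/ and viewed, at most 10 in all, crops included, and the job is handed in when it is done.

Besides the shell and the picture viewer there is one more tool, called after "Request:" in YAML: its name, and indented under it one key for each argument. jog_arm: Moves the arm, as the interface text tells. Its arguments: {"type":"object","properties":{"targets":{"type":"array"}},"required":["targets"]}

```bash
mkdir -p pics
cat > h.py <<'E'
from workcell import *
import numpy as np, cv2
def snap(n,f):
    s=snapshot(n); cv2.imwrite('pics/'+f,cv2.cvtColor(s['frame'],cv2.COLOR_RGB2BGR)); np.savez('pics/'+f+'.npz',**{k:np.array(v) for k,v in s.items()}); return s
def ray(s,u,v):
    E=np.array(s['extrinsics']);R=E[:3,:3];t=E[:3,3]
    d=R.T@np.array([(u-s['cx'])/s['fx'],(v-s['cy'])/s['fy'],1]);return -R.T@t,d
def onz(s,u,v,z):
    o,d=ray(s,u,v);return o+d*(z-o[2])/d[2]
def proj(s,p):
    E=np.array(s['extrinsics']);c=E[:3,:3]@np.array(p)+E[:3,3];return np.array([s['fx']*c[0]/c[2]+s['cx'],s['fy']*c[1]/c[2]+s['cy']])
def load(f): return dict(np.load('pics/'+f+'.npz'))
E
python3 - <<'E'
from h import *
s=snap('top','top.png');print(s['fx'],s['extrinsics']);s=snap('scene','scene.png');st=state();print(st['clock'],st['ee_rot'],st['ft_force'])
E
```

```text
463.8159706293168 [[ 3.74345634e-03 -9.99945320e-01 -9.76445095e-03 -1.17691507e+01]
 [-9.80151197e-01 -1.73350562e-03 -1.98243854e-01  5.01189541e+02]
 [ 1.98216087e-01  1.03127555e-02 -9.80104091e-01  1.32538353e+03]
 [ 0.00000000e+00  0.00000000e+00  0.00000000e+00  1.00000000e+00]]
0.1 [[ 9.53629544e-01  3.00982297e-01 -5.91535091e-04]
 [ 3.00982862e-01 -9.53628298e-01  1.54448986e-03]
 [-9.92404972e-05 -1.65091308e-03 -9.99998632e-01]] [-0.49698231  0.34601216 -0.01892363]
```

View pics/top.png

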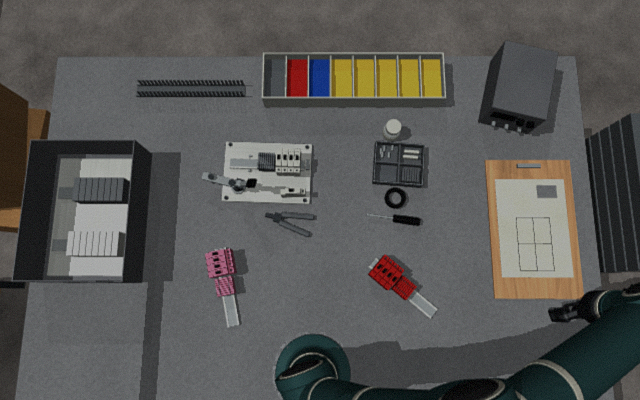

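View pics/scene.png

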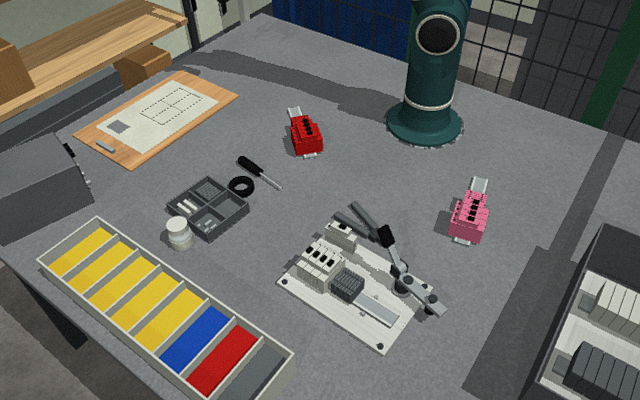

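The target is the white-plate fixture at top px (267,172), scene px (365,285). It carries white breakers and grey terminals, and has the strap pivot near (238,185). Lookalikes are the pink rail at (220,285), the red rail at (400,285) and the rails in the left bin at (95,190–245). I'm rejecting those on colour and because they have no clamp. Next is a close crop to check.

Run:
```python
import cv2,numpy as np
a=cv2.imread('pics/top.png')[130:240,190:330];b=cv2.imread('pics/scene.png')[195:355,270:455]
a=cv2.resize(a,None,fx=5,fy=5,interpolation=2);b=cv2.resize(b,None,fx=4,fy=4,interpolation=2)[:600]
cv2.imwrite('pics/c1.png',a);cv2.imwrite('pics/c2.png',b[:600])
```

```text
(no output)
```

View pics/c1.png

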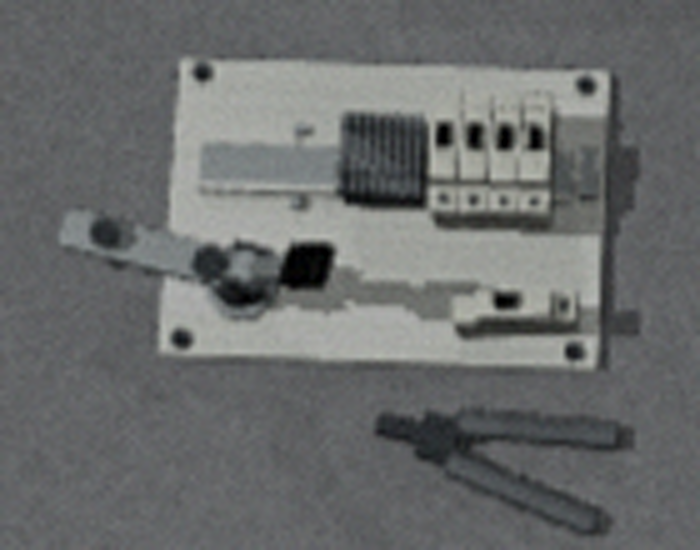

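View pics/c2.png

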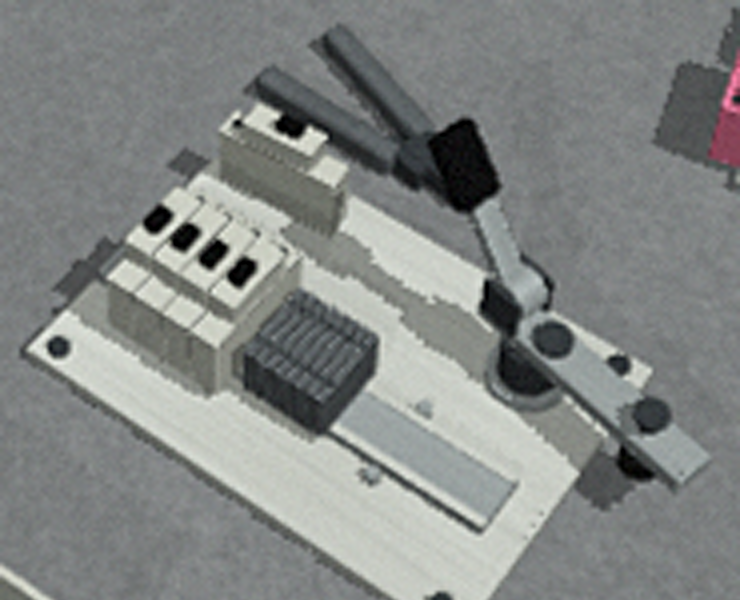

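Crops: c1 shows the plate with corners at crop px (180,60), (608,72), (600,367) and (160,352). The strap runs from the pivot at about (235,270) to its end at (62,228), nearly fully aside. The lever's black grip, at (305,265), is raised. The crimper lies in front of the plate, and the spare breaker stands on it at (515,310).

Run:
```python
from h import *
s=load('top.png');q=load('scene.png')
P=np.array([onz(s,u/5+190,v/5+130,12)[:2] for u,v in [(180,60),(608,72),(600,362),(160,350)]]);print(P.round(1))
M=np.array([[70,135],[70,-135],[-120,-135],[-120,135]],float)
pc,mc=P.mean(0),M.mean(0);U,_,V=np.linalg.svd((M-mc).T@(P-pc));R=(U@V).T
o=pc-R@mc;print('origin',o,'yaw deg',np.degrees(np.arctan2(R[1,0],R[0,0])),(P-(M@R.T+o)).round(1))
print('det',np.linalg.det(R))
f=lambda x,y:R@[x,y]+o
print('pivot',f(-75,85))
e=onz(s,62/5+190,228/5+130,57);print('end',e,'in fix',R.T@(e[:2]-o))
for n,p in [('pivot',(*f(-75,85),57)),('railend',(*f(0,115),20)),('corner',(*f(70,135),12)),('corner',(*f(70,-135),12)),('corner',(*f(-120,135),12))]:
  a=proj(s,p);b=proj(q,p);print(n,(a-[190,130])*5,(b-[270,195])*4)
# rays for the grip in both views
def tri(a,b):
  o1,d1=ray(s,*a);o2,d2=ray(q,*b);t=np.linalg.lstsq(np.c_[d1,-d2],o2-o1,rcond=None)[0];x,y=o1+t[0]*d1,o2+t[1]*d2;return (x+y)/2,np.linalg.norm(x-y)
for n,a,b in [('grip',(306,266),(463,163)),('end',(62,228),(693,470)),('foot stem',(110,232),(650,412))]:
  p,e=tri((a[0]/5+190,a[1]/5+130),(b[0]/4+270,b[1]/4+195));print(n,p.round(1),e.round(1),'fix',(R.T@(p[:2]-o)).round(1))
```

```text
[[686.8 273.6]
 [679.1   5.5]
 [494.6   9.3]
 [501.6 278. ]]
origin [615.51095393 140.95736619] yaw deg -1.4674169669535713 [[-2.2 -0.5]
 [-3.   1.3]
 [ 2.6  0.2]
 [ 2.6 -1. ]]
det 1.0000000000000009
pivot [542.71226911 227.85012474]
end [566.91218288 330.13269767  57.        ] in fix [-53.42732156 187.86875179]
pivot [231.3762267  267.70366174] [525.24724739 328.24350158]
railend [201.36091683 161.77022507] [491.32010837 504.59340943]
corner [179.37501924  56.66413105] [447.84049462 643.25457755]
corner [610.0411877  67.4509174] [ 14.433973   351.83421705]
corner [158.22255619 354.17520569] [643.71265401 368.44045845]
grip [525.6 172.9 132.3] 2.5 fix [-90.7  29.6]
end [566.9 331.4  55.6] 1.9 fix [-53.5 189.1]
foot stem [560.2 300.9  69.8] 5.8 fix [-59.4 158.4]
```

Request:
jog_arm:
  targets:
    - [[3.3,-1.7,0,0,0,0,-1],[3.3,-1.7,0,0,0,0,-1],[3.3,-1.7,0,0,0,0,-1],[3.3,-1.7,0,0,0,0,-1],[3.3,-1.7,0,0,0,0,-1],[3.3,-1.7,0,0,0,0,-1],[3.3,-1.7,0,0,0,0,-1],[3.3,-1.7,0,0,0,0,-1],[3.3,-1.7,0,0,0,0,-1],[3.3,-1.7,0,0,0,0,-1]]

```text
clock: 0.93
tcp_pos: [460.0, -356.8, 231.0]
ee_rot: [[0.954, 0.301, -0.001], [0.301, -0.954, 0.0], [-0.0, -0.0, -1.0]]
ft_force: [0.1, -0.3, 0.1]
grip_width: 0.2
gripper_force: 0.0
```

Request:
jog_arm:
  targets:
    - [[1.5,-3.5,0,0,0,0,-1],[1.5,-3.5,0,0,0,0,-1],[1.5,-3.5,0,0,0,0,-1],[1.5,-3.5,0,0,0,0,-1],[1.5,-3.5,0,0,0,0,-1],[1.5,-3.5,0,0,0,0,-1],[1.5,-3.5,0,0,0,0,-1],[1.5,-3.5,0,0,0,0,-1],[1.5,-3.5,0,0,0,0,-1],[1.5,-3.5,0,0,0,0,-1]]

```text
clock: 1.77
tcp_pos: [496.5, 22.2, 231.2]
ee_rot: [[0.954, 0.301, -0.0], [0.301, -0.954, -0.0], [-0.0, 0.0, -1.0]]
ft_force: [0.2, 0.6, -0.1]
grip_width: -0.2
gripper_force: 0.0
```

Request:
jog_arm:
  targets:
    - [[1.5,-3.5,0,0,0,0,-1],[1.5,-3.5,0,0,0,0,-1],[1.5,-3.5,0,0,0,0,-1],[1.5,-3.5,0,0,0,0,-1],[1.5,-3.5,0,0,0,0,-1],[1.5,-3.5,0,0,0,0,-1],[1.5,-3.5,0,0,0,0,-1],[1.3,-3.5,0,0,0,0,-1],[0,0,0,0,0,-6,-1]]

```text
clock: 2.52
tcp_pos: [522.2, 332.4, 231.1]
ee_rot: [[0.913, 0.408, -0.001], [0.408, -0.913, 0.006], [0.001, -0.006, -1.0]]
ft_force: [-1.0, 0.3, -0.6]
grip_width: -0.0
gripper_force: 0.0
```

Request:
jog_arm:
  targets:
    - [[0,0,0,0,0,-6,-1],[0,0,0,0,0,-6,-1],[0,0,0,0,0,-6,-1],[0,0,0,0,0,-6,-1],[0,0,0,0,0,-6,-1],[0,0,0,0,0,-6,-1],[0,0,0,0,0,-6,-1],[0,0,0,0,0,-6,-1],[0,0,0,0,0,-5,-1]]

```text
clock: 3.27
tcp_pos: [525.0, 322.7, 230.7]
ee_rot: [[0.228, 0.974, -0.001], [0.974, -0.228, -0.001], [-0.001, -0.001, -1.0]]
ft_force: [0.8, 0.1, 0.0]
grip_width: -0.1
gripper_force: 0.0
```

Request:
jog_arm:
  targets:
    - [[0,0,3.8,0,0,0,-1],[0,0,3.8,0,0,0,-1],[0,0,3.8,0,0,0,-1],[0,0,3.8,0,0,0,-1],[0,0,3.8,0,0,0,-1],[0,0,0,0,0,0,-1],[0,0,0,0,0,0,-1]]

```text
clock: 3.85
tcp_pos: [523.6, 322.2, 39.5]
ee_rot: [[0.233, 0.973, -0.004], [0.973, -0.233, -0.002], [-0.003, -0.004, -1.0]]
ft_force: [0.2, 0.5, 0.7]
grip_width: -0.1
gripper_force: 0.0
```

Run:
```python
from h import *
s=snap('wrist','w1.png')
q=snapshot('scene');c=cv2.cvtColor(q['frame'],cv2.COLOR_RGB2BGR)[170:370,300:500]
cv2.imwrite('pics/v1.png',np.hstack([cv2.resize(c,(400,400)),cv2.resize(cv2.imread('pics/w1.png'),(400,250)).copy() if 0 else cv2.copyMakeBorder(cv2.resize(cv2.imread('pics/w1.png'),(400,250)),0,150,0,0,0)]))
```

```text
(no output)
```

View pics/v1.png

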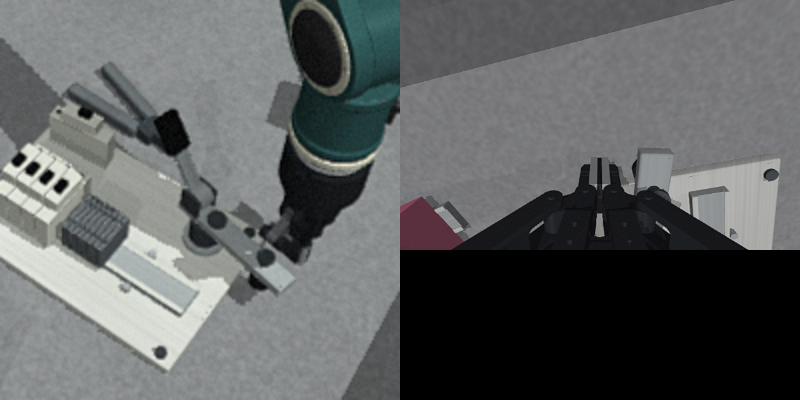

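Left panel: the shut finger stands beside the strap's robot-side face near its free end, with a small gap and nothing else in contact. I'll sweep it round the arc.

Request:
jog_arm:
  targets:
    - [[0,0.4,0,0,0,0,-1],[0,0.4,0,0,0,0,-1],[0,0.3,0,0,0,0,-1],[0.16,0.62,0,0,0,4,-1],[0.16,0.62,0,0,0,4,-1],[0.16,0.62,0,0,0,4,-1],[0.16,0.62,0,0,0,4,-1],[0.16,0.62,0,0,0,4,-1],[0.16,0.62,0,0,0,4,-1]]

```text
clock: 4.7
tcp_pos: [573.8, 314.7, 42.3]
ee_rot: [[0.611, 0.791, 0.0], [0.791, -0.611, 0.001], [0.001, -0.0, -1.0]]
ft_force: [-1.6, -0.6, -0.4]
grip_width: 0.1
gripper_force: 0.8
```

Request:
jog_arm:
  targets:
    - [[0.16,0.62,0,0,0,4,-1],[0.16,0.62,0,0,0,4,-1],[0.16,0.62,0,0,0,4,-1],[0.16,0.62,0,0,0,4,-1],[0.16,0.62,0,0,0,4,-1],[0.16,0.62,0,0,0,4,-1],[0.16,0.62,0,0,0,4,-1],[0.16,0.62,0,0,0,4,-1],[0.16,0.62,0,0,0,4,-1]]

```text
clock: 5.45
tcp_pos: [617.7, 279.4, 42.2]
ee_rot: [[0.96, 0.281, 0.0], [0.281, -0.96, 0.001], [0.0, -0.001, -1.0]]
ft_force: [-1.2, 1.0, -0.5]
grip_width: 0.1
gripper_force: 0.8
```

Run:
```python
from h import *
st=state();p=st['tcp_pos'];R=np.array(st['ee_rot']);d=np.array(p[:2])-[542.7,227.9];print(p,st['ft_force'],'u',d@R[:2,0],'p',d@R[:2,1],'push ang',np.degrees(np.arctan2(R[1,1],R[0,1])),'target -91.5')
s=snap('scene','s2.png');t=snap('top','t2.png')
cv2.imwrite('pics/v2.png',np.hstack([cv2.resize(cv2.imread('pics/s2.png')[170:370,300:500],(400,400)),cv2.resize(cv2.imread('pics/t2.png')[120:220,190:290],(400,400))]))
```

```text
[617.68689866 279.37783068  42.16615183] [-1.15074936  0.95531735 -0.53490383] u 86.43502998407092 p -28.319289118269037 push ang -73.67145827704199 target -91.5
```

View pics/v2.png

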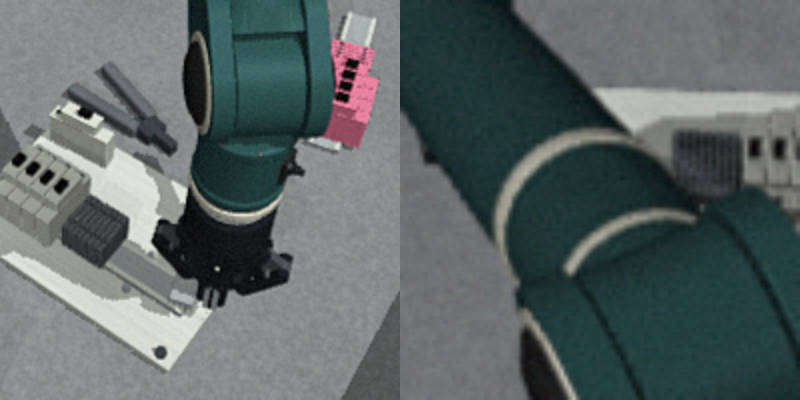

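The strap now points across toward the rail, with the finger still behind it and a force of only about 1.5 N. About 18° remains.

Request:
jog_arm:
  targets:
    - [[0.16,0.62,0,0,0,4,-1],[0.16,0.62,0,0,0,4,-1],[0.16,0.62,0,0,0,4,-1],[0.08,0.31,0,0,0,2,-1],[0.04,0.16,0,0,0,1,-1]]

```text
clock: 5.97
tcp_pos: [628.2, 257.3, 41.9]
ee_rot: [[1.0, 0.027, 0.001], [0.027, -1.0, 0.001], [0.001, -0.001, -1.0]]
ft_force: [0.1, 0.7, 1.1]
grip_width: 0.0
gripper_force: 0.7
```

Request:
jog_arm:
  targets:
    - [[0.04,0.15,0,0,0,1,-1],[0.04,0.15,0,0,0,1,-1],[0,0,0,0,0,0,-1]]

```text
clock: 6.22
tcp_pos: [629.0, 254.6, 41.7]
ee_rot: [[1.0, -0.008, 0.001], [-0.008, -1.0, 0.001], [0.001, -0.001, -1.0]]
ft_force: [0.6, 1.2, 1.5]
grip_width: 0.0
gripper_force: 0.6
```

Request:
jog_arm:
  targets:
    - [[0,0.12,0,0,0,0.5,-1],[0,0.12,0,0,0,0,-1],[0,0,0,0,0,0,-1]]

```text
clock: 6.47
tcp_pos: [629.0, 254.4, 41.8]
ee_rot: [[1.0, -0.016, 0.002], [-0.016, -1.0, 0.004], [0.002, -0.004, -1.0]]
ft_force: [0.6, 6.2, 0.5]
grip_width: -0.1
gripper_force: 3.1
```

Request:
jog_arm:
  targets:
    - [[0,0.12,0,0,0,0.5,-1],[0,0.12,0,0,0,0,-1],[0,0,0,0,0,0,-1]]

```text
clock: 6.72
tcp_pos: [629.1, 254.3, 41.8]
ee_rot: [[1.0, -0.023, 0.003], [-0.023, -1.0, 0.007], [0.003, -0.007, -1.0]]
ft_force: [3.6, 8.9, -2.6]
grip_width: 0.2
gripper_force: 5.1
```

The strap is at its stop: the position stalls while the force rises to 9 N. Now I'll back off, rise and check the lever.

Request:
jog_arm:
  targets:
    - [[0,-1,0,0,0,0,-1],[0,-2,0,0,0,0,-1],[0,0,-3.5,0,0,0,-1],[0,0,-3.5,0,0,0,-1],[0,0,-3.5,0,0,0,-1],[0,0,-3.5,0,0,0,-1],[0,0,-3.5,0,0,0,-1],[0,-3,0,0,0,0,-1],[0,-3,0,0,0,0,-1],[0,0,0,0,0,0,-1]]

```text
clock: 7.55
tcp_pos: [628.6, 346.1, 216.9]
ee_rot: [[1.0, -0.019, -0.001], [-0.019, -1.0, 0.004], [-0.001, -0.004, -1.0]]
ft_force: [-1.7, 0.2, -0.3]
grip_width: 0.2
gripper_force: 0.0
```

Run:
```python
from h import *
s=snap('scene','s3.png');t=snap('top','t3.png');w=snap('wrist','w3.png')
cv2.imwrite('pics/v3.png',np.hstack([cv2.resize(cv2.imread('pics/s3.png')[170:370,320:480],(480,600)),np.vstack([cv2.resize(cv2.imread('pics/t3.png')[140:240,210:310],(320,320)),cv2.resize(cv2.imread('pics/w3.png'),(320,280))])]))
```

```text
(no output)
```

View pics/v3.png

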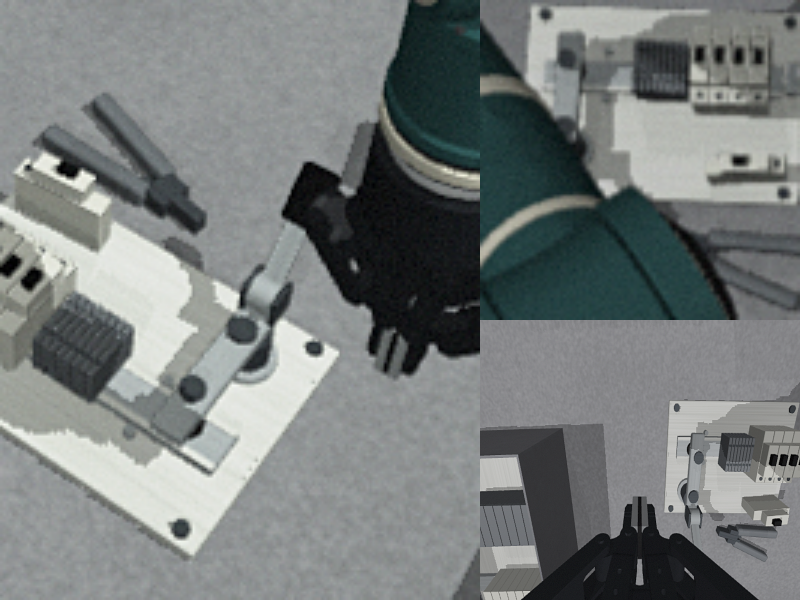

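The strap lies across the bare rail end with its foot over the rail, and the lever is raised toward the robot. In the wrist panel the grip is at (695,517) and the strap end at (696,437). I'll get the lever's centre line from the wrist view.

Run:
```python
from h import *
w=load('w3.png');t=load('t3.png')
f=lambda a,b:((a-480)*2,(b-320)*400/280)
print(onz(w,*f(696,437),57),onz(w,*f(694,502),69),onz(w,*f(695,517),134),onz(t,237.7,151,57))
g=w['frame'].astype(int);m=(g.max(2)<60).astype(np.uint8);m[:, :400]=0;m[:,470:]=0;m[:240]=0;m[310:]=0
n,l,st,c=cv2.connectedComponentsWithStats(m);print([(st[i].tolist(),c[i].round(1).tolist(),onz(w,*c[i],134).round(1).tolist()) for i in range(1,n) if st[i,4]>25])
```

```text
[641.5649992  233.29571804  57.        ] [549.54604977 232.73309414  69.        ] [567.34216192 253.27539631 134.        ] [643.50968141 227.37691748  57.        ]
[([402, 240, 11, 18, 118], [406.2, 245.9], [599.2, 274.3, 134.0]), ([417, 243, 16, 10, 26], [423.1, 245.9], [598.9, 261.4, 134.0]), ([410, 264, 12, 30, 179], [414.1, 277.0], [571.7, 266.2, 134.0]), ([434, 265, 10, 13, 39], [438.3, 270.5], [577.1, 247.7, 134.0])]
```

Request:
jog_arm:
  targets:
    - [[-2.6,2.95,0,0,0,0,-1],[-2.6,2.95,0,0,0,0,-1],[-2.6,2.95,0,0,0,0,-1],[-2.6,2.95,0,0,0,0,-1],[0,0,2.5,0,0,0,-1],[0,0,2.5,0,0,0,-1],[0,0,0,0,0,0,-1]]

```text
clock: 8.28
tcp_pos: [521.3, 219.8, 162.4]
ee_rot: [[1.0, -0.029, -0.007], [-0.029, -1.0, -0.005], [-0.007, 0.005, -1.0]]
ft_force: [-1.5, -1.2, -1.3]
grip_width: -0.1
gripper_force: 0.0
```

Run:
```python
from h import *
s=snap('scene','s4.png');w=snap('wrist','w4.png')
cv2.imwrite('pics/v4.png',np.hstack([cv2.resize(cv2.imread('pics/s4.png')[170:350,340:460],(400,600)),cv2.copyMakeBorder(cv2.resize(cv2.imread('pics/w4.png')[150:400,200:450],(400,400)),0,200,0,0,0)]))
```

```text
(no output)
```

View pics/v4.png

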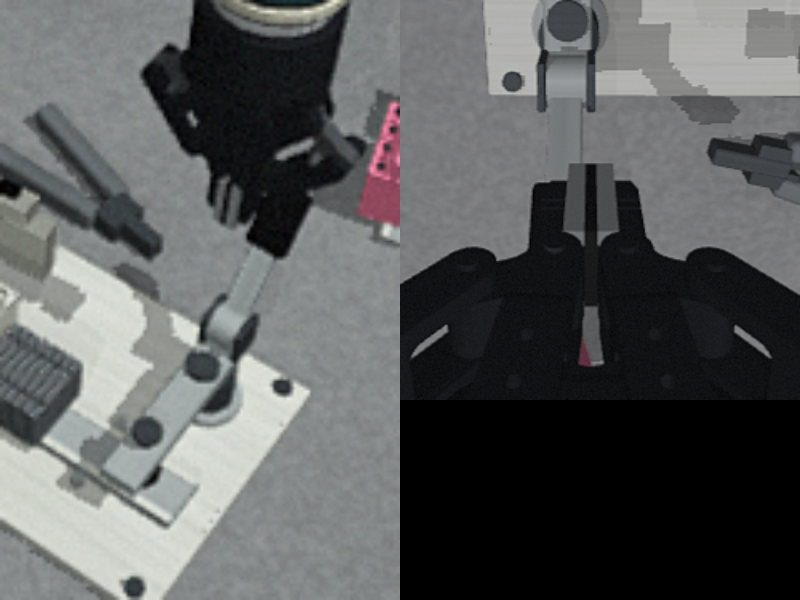

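The lever's centre line (panel x≈565) sits about 11 mm to the left (+y) of the fingers (x≈591). I'll shift over, drop to the pivot side of the grip, then follow its arc down.

Request:
jog_arm:
  targets:
    - [[0,-1.1,0,0,0,0,-1],[-0.4,0,1.2,0,0,0,-1],[-0.4,0,1.2,0,0,0,-1],[0,0,0,0,0,0,-1]]

```text
clock: 8.72
tcp_pos: [515.1, 236.3, 141.6]
ee_rot: [[1.0, -0.024, -0.002], [-0.024, -1.0, -0.0], [-0.002, 0.001, -1.0]]
ft_force: [0.1, 0.1, -0.4]
grip_width: 0.1
gripper_force: 0.0
```

Request:
jog_arm:
  targets:
    - [[-0.4,0,0,0,0,0,-1],[-0.4,0,0.05,0,0,0,-1],[-0.55,0,0.3,0,0,0,-1],[-0.55,0,0.4,0,0,0,-1],[-0.5,0,0.4,0,0,0,-1]]

```text
clock: 9.13
tcp_pos: [492.0, 236.2, 131.1]
ee_rot: [[1.0, -0.026, 0.001], [-0.026, -1.0, 0.001], [0.001, -0.001, -1.0]]
ft_force: [1.2, 0.2, 3.8]
grip_width: -0.0
gripper_force: 1.5
```

In contact at about 4 N. Continuing along the arc and easing the y offset back by about 4 mm.

Request:
jog_arm:
  targets:
    - [[-0.5,0.1,0.5,0,0,0,-1],[-0.5,0.1,0.6,0,0,0,-1],[-0.4,0.1,0.6,0,0,0,-1],[-0.4,0.1,0.6,0,0,0,-1],[-0.3,0,0.6,0,0,0,-1],[-0.2,0,0.6,0,0,0,-1]]

```text
clock: 9.63
tcp_pos: [468.0, 232.2, 94.9]
ee_rot: [[1.0, -0.026, -0.001], [-0.026, -1.0, -0.001], [-0.001, 0.001, -1.0]]
ft_force: [-1.0, 1.6, 4.1]
grip_width: -0.2
gripper_force: 1.5
```

Request:
jog_arm:
  targets:
    - [[-0.2,0,0.5,0,0,0,-1],[-0.1,0,0.5,0,0,0,-1],[-0.1,0,0.3,0,0,0,-1],[0,0,0,0,0,0,-1]]

```text
clock: 9.97
tcp_pos: [464.6, 232.1, 81.8]
ee_rot: [[1.0, -0.026, -0.001], [-0.026, -1.0, -0.001], [-0.001, 0.001, -1.0]]
ft_force: [-0.9, -0.2, 0.2]
grip_width: 0.2
gripper_force: 0.0
```

Request:
jog_arm:
  targets:
    - [[0,0,0.2,0,0,0,-1],[0,0,0.2,0,0,0,-1],[0,0,0.1,0,0,0,-1],[0,0,0,0,0,0,-1]]

```text
clock: 10.3
tcp_pos: [464.7, 232.2, 77.5]
ee_rot: [[1.0, -0.026, -0.001], [-0.026, -1.0, -0.001], [-0.001, 0.001, -1.0]]
ft_force: [-0.5, -0.6, 0.4]
grip_width: 0.4
gripper_force: 0.2
```

Request:
jog_arm:
  targets:
    - [[0,0,0.1,0,0,0,-1],[0,0,0.1,0,0,0,-1],[0,0,0,0,0,0,-1]]

```text
clock: 10.55
tcp_pos: [464.9, 232.4, 76.0]
ee_rot: [[1.0, -0.026, -0.0], [-0.026, -1.0, -0.0], [-0.0, 0.0, -1.0]]
ft_force: [-2.6, -1.5, 5.5]
grip_width: -0.1
gripper_force: 2.8
```

Request:
jog_arm:
  targets:
    - [[0,0,0.15,0,0,0,-1],[0,0,0.1,0,0,0,-1],[0,0,0,0,0,0,-1]]

```text
clock: 10.8
tcp_pos: [465.0, 232.5, 75.5]
ee_rot: [[1.0, -0.026, 0.0], [-0.026, -1.0, -0.001], [0.0, 0.001, -1.0]]
ft_force: [-8.9, -4.4, 25.0]
grip_width: -0.1
gripper_force: 12.7
```

Request:
jog_arm:
  targets:
    - [[0,0,0.1,0,0,0,-1],[0,0,0.1,0,0,0,-1],[0,0,0,0,0,0,-1]]

```text
clock: 11.05
tcp_pos: [465.0, 232.6, 75.2]
ee_rot: [[1.0, -0.026, 0.001], [-0.026, -1.0, -0.002], [0.001, 0.002, -1.0]]
ft_force: [-13.5, -6.5, 40.5]
grip_width: 0.1
gripper_force: 20.5
```

The lever is at its stop: z holds at 75–76 mm while the force rises steeply. Retreating and checking.

Request:
jog_arm:
  targets:
    - [[0,0,-0.5,0,0,0,-1],[0,0,-2,0,0,0,-1],[0,0,-3.5,0,0,0,-1],[0,0,-3.5,0,0,0,-1],[0,0,-3.5,0,0,0,-1],[0,-3.5,0,0,0,0,-1],[0,-3.5,0,0,0,0,-1],[0,-3.5,0,0,0,0,-1],[0,-3.5,0,0,0,0,-1],[0,0,0,0,0,0,-1]]

```text
clock: 11.88
tcp_pos: [467.1, 380.5, 201.5]
ee_rot: [[1.0, -0.018, 0.001], [-0.018, -1.0, 0.006], [0.001, -0.006, -1.0]]
ft_force: [-0.8, 0.9, 0.1]
grip_width: 0.4
gripper_force: 0.0
```

Run:
```python
from h import *
s=snap('scene','s5.png');w=snap('top','t5.png')
cv2.imwrite('pics/v5.png',np.hstack([cv2.resize(cv2.imread('pics/s5.png')[170:350,320:470],(500,600)),cv2.copyMakeBorder(cv2.resize(cv2.imread('pics/t5.png')[130:230,200:320],(300,250)),0,350,0,0,0)]))
print(state()['ft_force'])
```

```text
[-0.24767068 -0.840021   -0.69873302]
```

View pics/v5.png

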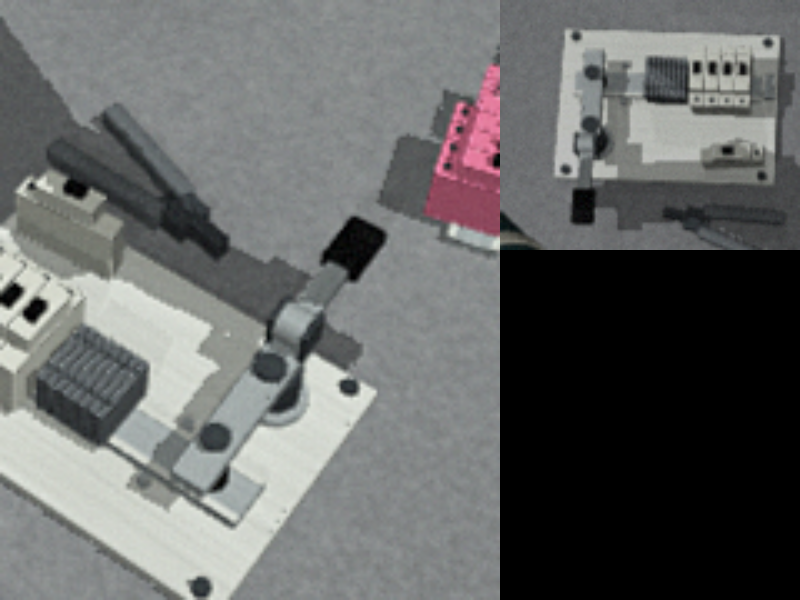

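The strap lies straight across the bare rail end and the lever is level with its grip at panel px (355,245). The rail, spare breaker and crimper haven't moved, and the robot is clear. Handing in.

```bash
python3 -c "
from workcell import *
print(close_job())"
```

```text
the job is handed in; nothing more can be done
None
```

I pushed the strap round to its stop across the bare rail end, pushed the cam lever fully down, and handed the job in at about 12 s with the robot clear; pushing the lever onto its stop peaked at about 43 N at the wrist, and the handing-in gave no verdict.

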